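# Lock the spring-loaded bayonet lid of a grinding jar

## Task

The lid of the bolted-down grinding jar only sits loosely on it. Without lifting the lid off, turn it clockwise by its two ribs until its lugs drop into their hidden slots, push it in against the spring and turn it a quarter turn clockwise, then let it rise so that it is locked. Do not force it, and leave the beaker, the vial and the sieve beside it where they are.

Things in the scene. Friction and masses are not known exactly. Their poses are not given: they have to be found in the camera images.
- lid_top (a point): Round blue lid, 86 mm across (too wide to grip), loose, about 0.16 kg, with a 24 mm skirt round the jar's neck. This point is the centre of its flat upper face, z up, x along the two ribs. Its height above the worktop shows the state: 104 mm lugs on the rim (start); 98 in the slots, resting on the spring; 85 pushed in to the hard bottom; 93 to 94 let go and locked.
- rib (a point): Centre of one of two equal orange ribs standing on the lid's upper face, opposite each other on its x axis: each runs from 19 to 39 mm from the lid's centre, is 10 mm thick and 18 mm high. The face between and beside the ribs is free, so that two spread fingertips can press on it and push the ribs round. Across both ribs 78 mm.
- lug (a point): Centre of one of the lid's two lugs (10 mm wide, 6 mm high), hidden under the ribs. They rest on the rim; the two slots they must drop into lie 20 to 60 degrees clockwise (from above) of the start and cannot be seen; about 10 degrees of play. In the slots the lid cannot turn until pushed in 9 to 13 mm; then clockwise only, hard stop at 110 degrees; the notches catch it from 85 on.
- rim (a point): Centre of the rim of the jar's neck, 75 mm above the worktop, on the lid's axis. A hidden spring under the lid pushes up with about 4 N when the lid lies in the slots, 12 N at the bottom, so 15 N holds it in. Let go after a quarter turn (85 to 110 degrees), the lugs rise into notches (lid 93 to 94 mm high): locked. Let go too early, the lid stays at 89 mm and can be pushed in and turned on.
- jar: The grinding jar, bolted to the worktop: a round steel pot 100 mm across on a dark square foot plate 130 x 130 x 10 mm, with a narrower neck (77 mm across). Origin at the centre of the underside of the foot plate, on the axis of the lid. Its yaw tells nothing of the hidden slots.
- beaker: Bystander: glass beaker, 58 mm across, 79 mm high, origin at the centre of its underside.
- vial: Bystander: glass vial with red cap, 27 mm across, 62 mm high, origin at the centre of its underside.
- sieve: Bystander: steel ring sieve, 83 mm across, 36 mm high, origin at the centre of its underside.
Mind the look-alikes: they are no part of the job. Of the things like the part that bears lid_top, leave any that is turquoise; of the rest the larger one is meant.

How it is judged (in metres and radians):
At the end, for the whole second after the job is handed in: The lid is locked and let go: its upper face rests 91.5 to 95.5 mm above the worktop (lugs up in the notches at the end of the channel; not 98 mm, in the slots, nor 89 mm, short of the notches), level within 3.4 degrees and centred on the jar within 4 mm (height (world z) of lid_top between 0.0915 and 0.0955 m and horizontal distance between lid_top and jar below 0.004 m and angle between lid_top's own z axis and vertical below 0.06 rad); the robot touches nothing.
It fails at once if the lid is lifted off (upper face over 116 mm above the worktop) (height (world z) of lid_top above 0.116 m).
It fails at once if the lid is forced (the robot pushes it with more than 80 N) (contact force between lid and the arm above 80 N or contact force between lid and the fingers above 80 N).
It fails at once if the beaker is moved by more than 15 mm or tipped (distance of beaker from where it was at the start of the episode above 0.015 m or angle between beaker's own z axis and vertical above 0.3 rad).
It fails at once if the vial is moved by more than 15 mm or tipped (distance of vial from where it was at the start of the episode above 0.015 m or angle between vial's own z axis and vertical above 0.3 rad).
It fails at once if the sieve is moved by more than 15 mm or tipped (distance of sieve from where it was at the start of the episode above 0.015 m or angle between sieve's own z axis and vertical above 0.3 rad).
It also fails if it takes over 67 s, if anything falls off the work surface, if the arm or the gripper's body presses on something with over 40 N, if the wrist force passes 120 N, or if a joint passes its speed limit or range.

## Robot

A 6-joint arm with a two-finger parallel gripper is mounted at the origin on a cart in front of the work surface, level with it; the furniture and walls round the work are solid. World frame = base frame: x ahead of the robot, y to its left, z up, the work surface at z = 0. Lengths are in m, angles in degrees, forces in N, time in s.
With the tool pointing down it reaches from about 0.325 to 0.925 m from the base axis. Payload 3.1 kg.
Tool frame: the origin (TCP) lies at the very end of the fingers, on their centre line; the grasp point (between the pads) lies 19 mm behind it; z points along the fingers, y is the line along which they close (so a half turn about z gives the same grasp; the last joint's range is limited). The gripper opens to 85 mm and grips with 20 to 120 N. Pads are 22 mm wide; open, the fingers measure 114 mm over their backs; the gripper's body (76 mm by 85 mm) begins 54 mm behind the grasp point. The pads swing forward as they close: fully open they stand 13 mm farther back than shut.
Start: joints at [-78.679, 12.427, 92.441, -0, 75.132, -6.429], TCP at [0.191, -0.595, 0.231] pointing down, gripper open.
Joint ranges: [-157.48, 157.48], [-44.54, 120.13], [17.64, 146.25], [-64.5, 244.5], [7.68, 150.69], [-147.95, 147.95]. Speed limits (degrees/s): [159.86, 159.86, 180, 180, 180, 180].

## Interface

Orientations are given as [roll, pitch, yaw] about the fixed x, y, z axes, in that order (R = Rz(yaw) Ry(pitch) Rx(roll)).
In Python, from workcell import telemetry, viewer, manip gives the robot as it stands.
- The arm moves only by the tool jog_arm, never from a script. Its argument "increments" is a list of rows, each an object with "dp": the shift along the tool's x, y, z in cm, a list of three; "rot": the turn, a rotation vector about the tool's x, y, z in degrees, a list of three; "grip": the closure, from 0 (fully open) to 1 (shut). A call has 1 to 10 rows; each row is the pose to reach, as a shift and turn from the pose commanded when the call began, along the tool's axes at that moment; what a row does not reach only later rows make up. A row lasts 1/12 s, in which the tool goes at most 41.7 mm and 7.16 degrees, less where a joint would pass 70% of its speed; a pose out of reach is approached as far as the arm can. A call with a gripper value outside its range is refused whole. The fingers move at their own pace and stop on an object; "grip_force" is the grip in N (left out, the last holds). Time passes only in rows, so rows that repeat a pose let the fingers close. It gives the time, the measured TCP pose, the force, the opening and the grip force at its end, in the units of the state.
- telemetry.state(): the state, without advancing time (a new reading comes with each control period).
- viewer.read_camera(name): name is "side" or "top" or "wrist"; returns (picture, depth): 420x560x3 uint8, blue, green, red; 420x560 float32, m along the optical axis (not along the pixel's ray), 0 where there is no reading.
- viewer.camera_info(name): a dict with "K" (3x3 intrinsics, pixels), "distortion" ([k1, k2, p1, p2, k3] as OpenCV has them; the pictures are not rectified), "extrinsics" (4x4, takes a point from camera to world coordinates). Camera axes: x right, y up, looking along -z (the intrinsics and any distortion apply to the point x, -y, -z); pixel columns grow to the right and rows downward; lengths in m; the calibration is good to about 2 mm. A picture is of the moment at which its call begins: read the wrist's pose just before it. camera_info takes no time and is no camera call; for the wrist camera it gives the pose at the moment of the call.
- manip.hand_in(): hands the job in; it is judged then, once.
The state is a dict: "time": time; "joint_positions": joint angles; "qvel": joint speeds; "joint_efforts": joint torques, N m; "position": TCP position; "eef_rot": TCP orientation; "wrist_force": force on the tool from outside, world axes, zero at the start; "torque": the same for the moment, N m; "opening": finger opening in m; "grip_force": force on a finger pad.
Only numpy, scipy, OpenCV 4.12 (cv2) and the standard library are available. Lean on these libraries where they do the work, as an engineer would, in place of code of your own. Each camera call takes 0.05 s, during which the arm holds its last target. There are 200 camera calls.

## Working session

There is one attempt and no reset: what is moved stays moved. The work goes in short steps, Python scripts to look and compute and a tool call to move; the robot and the scene stay as the last step left them, time stands still between calls to the robot, and variables do not carry over. Pictures are saved under pics/ and viewed, at most 10 in all, crops included, and the job is handed in when it is done.

Besides the shell and the picture viewer there is one more tool, called by a JSON object that holds its "op" and its "data", one argument or row to a line. jog_arm: Moves the arm, as the interface text tells. Its arguments: {"type":"object","properties":{"increments":{"type":"array","items":{"type":"object","properties":{"dp":{"type":"array","items":{"type":"number"}},"rot":{"type":"array","items":{"type":"number"}},"grip":{"type":"number"}}}},"grip_force":{"type":"number"}},"required":["increments"]}

```bash
ls; mkdir -p pics; cat > h.py <<'E'
import numpy as np, cv2
from workcell import telemetry, viewer, manip
def grab(n):
    ci=viewer.camera_info(n); p,d=viewer.read_camera(n); return p,d,ci
def cloud(d,ci):
    h,w=d.shape; u,v=np.meshgrid(np.arange(w),np.arange(h))
    pts=np.stack([u,v],-1).reshape(-1,1,2).astype(np.float64)
    n=cv2.undistortPoints(pts,np.array(ci["K"],float),np.array(ci["distortion"],float)).reshape(h,w,2)
    c=np.stack([n[...,0]*d,-n[...,1]*d,-d,np.ones_like(d)],-1)
    return (c@np.array(ci["extrinsics"]).T)[...,:3]
E
python3 - <<'E'
from h import *
p,d,ci=grab("top"); cv2.imwrite("pics/top1.png",p); np.savez("top.npz",p=p,d=d,P=cloud(d,ci))
p,d,ci=grab("side"); cv2.imwrite("pics/side1.png",p)
print(telemetry.state())
E
```

```text
pics
{'time': 0.1, 'joint_positions': array([-7.86779379e+01,  1.24743609e+01,  9.25208446e+01, -2.68299806e-05,
        7.51330152e+01, -6.42874664e+00]), 'qvel': array([ 0.01029969, -0.12964042, -0.22328687,  0.04388704, -0.02639173,
       -0.0382316 ]), 'joint_efforts': array([-7.16343748e-04, -3.98074830e+01, -3.04970098e+01, -1.86074403e-04,
        4.22529163e-03, -6.81526515e-06]), 'position': array([ 0.19041999, -0.5944997 ,  0.2300638 ]), 'eef_rot': array([-1.79872583e+02, -1.43307907e-02,  1.77507997e+01]), 'wrist_force': array([ 0.76202298, -0.8532666 , -0.24992132]), 'torque': array([-0.0330657 , -0.0172106 ,  0.01339993]), 'grip_force': 0.0, 'opening': 0.08569036436645817}
```

View pics/top1.png

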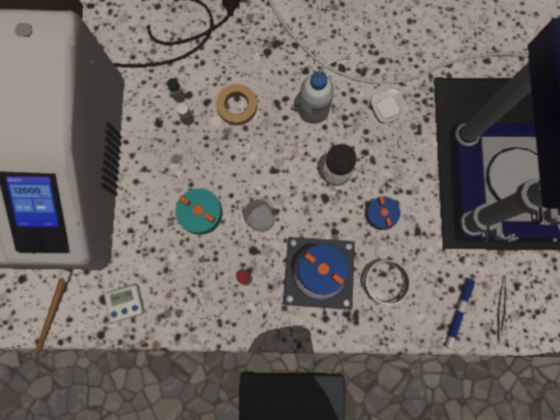

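View pics/side1.png

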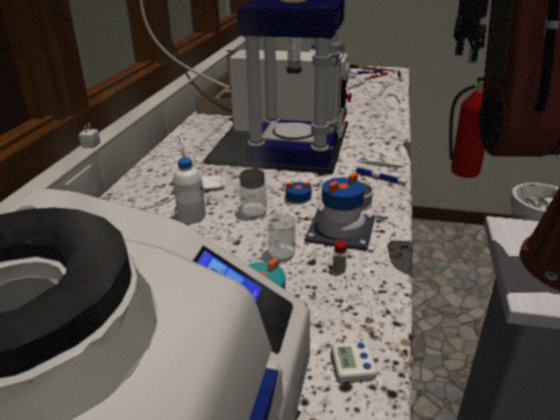

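The top view shows the blue lid on the dark foot plate at about (323,269), with the beaker at (261,216), the vial at (244,277) and the sieve at (385,281). The turquoise lid at (199,211) and the small blue one at (384,212) are decoys.

```bash
python3 - <<'E'
from h import *
z=np.load("top.npz"); p=z['p'];P=z['P']; 
for n,(u,v) in dict(lid=(323,269),beaker=(261,216),vial=(244,277),sieve=(385,281),plateTL=(290,243),plateBR=(350,303)).items(): print(n,P[v,u].round(4))
b,g,r=[p[...,i].astype(int) for i in range(3)]
m=np.zeros(b.shape,bool); m[225:315,280:360]=1
blue=m&(b>1.4*r)&(b>60)&(P[...,2]>.09)
q=P[blue]; (c,rad)=cv2.minEnclosingCircle(q[:,:2].astype(np.float32)); print('lid c',c,rad,np.median(q[:,2]))
o=m&(r>1.5*b)&(r>110)&(P[...,2]>.09); q=P[o]; print(len(q),q[:,2].min(),q[:,2].max(),q[:,:2].mean(0))
w,V=np.linalg.eigh(np.cov(q[:,:2].T)); print(np.degrees(np.arctan2(V[1,1],V[0,1])),w)
# direction of world axes in image
print(P[269,323]-P[269,303])
E
```

```text
lid [ 0.4598 -0.0376  0.1089]
beaker [0.5693 0.0751 0.004 ]
vial [0.4472 0.1006 0.0607]
sieve [ 0.4465 -0.1649 -0.0011]
plateTL [0.5161 0.0179 0.009 ]
plateBR [ 0.4042 -0.0958  0.0103]
lid c (0.4442809820175171, -0.02038479410111904) 0.06704659759998322 0.10457817098726746
231 0.10255305118883862 0.12558943660129585 [ 0.46044932 -0.03821876]
53.08424006952751 [1.48246181e-05 4.83001499e-04]
[ 0.00012184 -0.03389523  0.00434311]
```

{"op": "jog_arm", "data": {
  "increments": [
    {"dp":[28,-29,0],"rot":[0,0,-70],"grip":0.5},
    {"dp":[28,-29,0],"rot":[0,0,-70],"grip":0.5},
    {"dp":[28,-29,0],"rot":[0,0,-70],"grip":0.5},
    {"dp":[28,-29,0],"rot":[0,0,-70],"grip":0.5},
    {"dp":[28,-29,0],"rot":[0,0,-70],"grip":0.5},
    {"dp":[28,-29,0],"rot":[0,0,-70],"grip":0.5},
    {"dp":[28,-29,0],"rot":[0,0,-70],"grip":0.5},
    {"dp":[28,-29,0],"rot":[0,0,-70],"grip":0.5},
    {"dp":[28,-29,0],"rot":[0,0,-70],"grip":0.5},
    {"dp":[28,-29,0],"rot":[0,0,-70],"grip":0.5}
  ]
}}

```text
time: 0.93
position: [0.3693, -0.2303, 0.2308]
eef_rot: [-180.0, -0.1, 88.2]
wrist_force: [0.4, -0.8, -0.1]
opening: 0.0428
grip_force: 0.0
```

{"op": "jog_arm", "data": {
  "increments": [
    {"dp":[19.8,8.3,0],"rot":[0,0,-70]},
    {"dp":[19.8,8.3,0],"rot":[0,0,-70]},
    {"dp":[19.8,8.3,0],"rot":[0,0,-70]},
    {"dp":[19.8,8.3,0],"rot":[0,0,-70]},
    {"dp":[19.8,8.3,0],"rot":[0,0,-70]},
    {"dp":[19.8,8.3,0],"rot":[0,0,-70]},
    {"dp":[19.8,8.3,0],"rot":[0,0,-70]},
    {"dp":[19.8,8.3,0],"rot":[0,0,-70]},
    {"dp":[19.8,8.3,0],"rot":[0,0,-70]},
    {"dp":[19.8,8.3,0],"rot":[0,0,-70]}
  ]
}}

```text
invalid input at $.increments[0]: expected keys dp, rot, grip
```

```bash
python3 - <<'E'
from h import *
s=telemetry.state(); print(s['time'],s['position'],s['eef_rot'],s['joint_positions'])
p,d,ci=grab("wrist"); P=cloud(d,ci); cv2.imwrite("pics/w1.png",p); np.savez("w1.npz",p=p,P=P)
b,g,r=[p[...,i].astype(int) for i in range(3)]
near=np.hypot(P[...,0]-.46,P[...,1]+.038)<.06
m=near&(b>1.4*r)&(b>50)&(P[...,2]>.098)&(P[...,2]<.109); q=P[m][:,:2].astype(np.float32)
print(len(q), cv2.minEnclosingCircle(q), np.median(P[m][:,2]))
o=near&(r>1.5*b)&(r>100)&(P[...,2]>.116)&(P[...,2]<.13); q=P[o][:,:2]
w,V=np.linalg.eigh(np.cov(q.T)); print(len(q),(q.min(0)+q.max(0))/2,q.mean(0),np.degrees(np.arctan2(V[1,1],V[0,1])),np.median(P[o][:,2]))
E
```

```text
0.9333 [ 0.36926178 -0.23028567  0.2307892 ] [-1.79998357e+02 -9.73359720e-02  8.81594203e+01] [-4.12581133e+01 -1.17908198e+01  1.16831389e+02  7.67605835e-02
  7.50225178e+01 -3.94374138e+01]
1225 ((0.4578133225440979, -0.06282491236925125), 0.03240363672375679) 0.10377409933549031
17 [ 0.43811142 -0.0691609 ] [ 0.43805235 -0.06926728] 149.52577050038647 0.11855172445928236
```

View pics/w1.png

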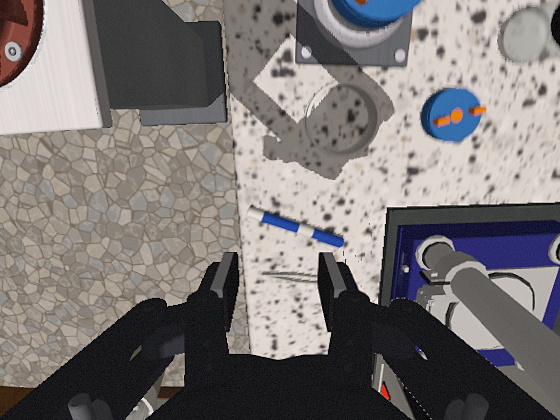

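The move was refused because the grip key is missing. The wrist picture is therefore from the halfway point, with the lid at the top edge (380,0) and the sieve at (340,118).

{"op": "jog_arm", "data": {
  "increments": [
    {"dp":[19.8,8.3,0],"rot":[0,0,-70],"grip":0.5},
    {"dp":[19.8,8.3,0],"rot":[0,0,-70],"grip":0.5},
    {"dp":[19.8,8.3,0],"rot":[0,0,-70],"grip":0.5},
    {"dp":[19.8,8.3,0],"rot":[0,0,-70],"grip":0.5},
    {"dp":[19.8,8.3,0],"rot":[0,0,-70],"grip":0.5},
    {"dp":[19.8,8.3,0],"rot":[0,0,-70],"grip":0.5},
    {"dp":[19.8,8.3,0],"rot":[0,0,-70],"grip":0.5},
    {"dp":[19.8,8.3,0],"rot":[0,0,-70],"grip":0.5},
    {"dp":[19.8,8.3,0],"rot":[0,0,-70],"grip":0.5},
    {"dp":[19.8,8.3,0],"rot":[0,0,-70],"grip":0.5}
  ]
}}

```text
time: 1.82
position: [0.4592, -0.0389, 0.2307]
eef_rot: [-180.0, -0.1, 158.1]
wrist_force: [0.7, 0.0, -0.3]
opening: 0.0426
grip_force: 0.0
```

```bash
cat > look.py <<'E'
from h import *
import sys
s=telemetry.state(); print(s['time'],s['position'],s['eef_rot'],s['joint_positions'].round(1),s['wrist_force'].round(1),s['torque'].round(2))
cam=sys.argv[1]
p,d,ci=grab(cam); P=cloud(d,ci); cv2.imwrite("pics/%s.png"%sys.argv[2],p)
b,g,r=[p[...,i].astype(int) for i in range(3)]
near=np.hypot(P[...,0]-.46,P[...,1]+.038)<.06
m=near&(b>1.4*r)&(b>50)&(P[...,2]>.080)&(P[...,2]<.109); q=P[m][:,:2].astype(np.float32)
print(len(q), cv2.minEnclosingCircle(cv2.convexHull(q)), np.median(P[m][:,2]))
z0=np.median(P[m][:,2])
o=near&(r>1.5*b)&(r>90)&(P[...,2]>z0+.012)&(P[...,2]<.13); q=P[o][:,:2]
w,V=np.linalg.eigh(np.cov(q.T)); print(len(q),(q.min(0)+q.max(0))/2,q.mean(0),np.degrees(np.arctan2(V[1,1],V[0,1])),np.median(P[o][:,2]))
E
python3 look.py wrist w2
```

```text
1.8167 [ 0.45920703 -0.03893914  0.23072586] [-1.79981998e+02 -6.24211398e-02  1.58088857e+02] [-13.6  -8.2 113.8  -0.   74.5 -81.7] [ 0.7  0.  -0.3] [-0.04  0.01  0.02]
5111 ((0.45992550253868103, -0.037166692316532135), 0.042969051748514175) 0.10397605510365182
497 [ 0.45956836 -0.03689536] [ 0.45904348 -0.0371876 ] 53.39161494433039 0.12165744378735927
```

View pics/w2.png

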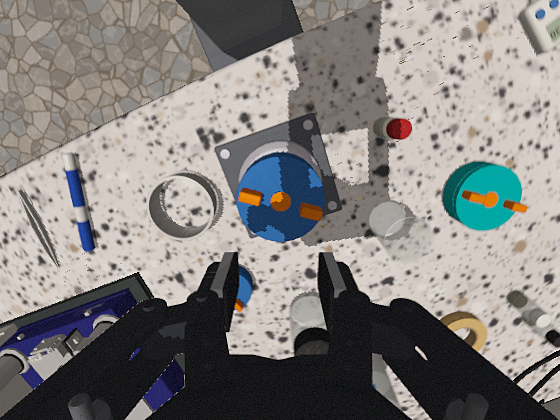

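The lid centre is (0.460, -0.037) and the ribs lie at 53.4° in the world frame. I'll turn the fingers to the counterclockwise side of the ribs, then go down.

{"op": "jog_arm", "data": {
  "increments": [
    {"dp":[0,0.2,4],"rot":[0,0,-40],"grip":0.5},
    {"dp":[0,0.2,6],"rot":[0,0,-40],"grip":0.5},
    {"dp":[0,0.2,7],"rot":[0,0,-40],"grip":0.5},
    {"dp":[0,0.2,7],"rot":[0,0,-40],"grip":0.5},
    {"dp":[0,0.2,7],"rot":[0,0,-40],"grip":0.5},
    {"dp":[0,0.2,8],"rot":[0,0,-40],"grip":0.5},
    {"dp":[0,0.2,10],"rot":[0,0,-40],"grip":0.5},
    {"dp":[0,0.2,11],"rot":[0,0,-40],"grip":0.5},
    {"dp":[0,0.2,11.8],"rot":[0,0,-40],"grip":0.5},
    {"dp":[0,0.2,11.8],"rot":[0,0,-40],"grip":0.5}
  ]
}}

```text
time: 2.7
position: [0.4584, -0.037, 0.1111]
eef_rot: [179.9, -0.2, -162.3]
wrist_force: [-0.5, 0.4, 0.0]
opening: 0.0428
grip_force: 0.0
```

{"op": "jog_arm", "data": {
  "increments": [
    {"dp":[0,0,0.2],"rot":[0,0,0],"grip":0.5},
    {"dp":[0,0,0.4],"rot":[0,0,0],"grip":0.5},
    {"dp":[0,0,0.5],"rot":[0,0,0],"grip":0.5},
    {"dp":[0,0,0.6],"rot":[0,0,0],"grip":0.5},
    {"dp":[0,0,0.7],"rot":[0,0,0],"grip":0.5},
    {"dp":[0,0,0.7],"rot":[0,0,0],"grip":0.5}
  ]
}}

```text
time: 3.2
position: [0.4604, -0.0373, 0.1065]
eef_rot: [-180.0, 0.0, -162.3]
wrist_force: [0.5, 1.4, 0.6]
opening: 0.0427
grip_force: 0.0
```

{"op": "jog_arm", "data": {
  "increments": [
    {"dp":[0,0,0.1],"rot":[0,0,0],"grip":0.5},
    {"dp":[0,0,0.2],"rot":[0,0,0],"grip":0.5},
    {"dp":[0,0,0.3],"rot":[0,0,0],"grip":0.5},
    {"dp":[0,0,0.3],"rot":[0,0,0],"grip":0.5}
  ]
}}

```text
time: 3.53
position: [0.4601, -0.0372, 0.1031]
eef_rot: [180.0, -0.0, -162.3]
wrist_force: [-0.3, 0.4, -0.3]
opening: 0.0426
grip_force: 0.0
```

{"op": "jog_arm", "data": {
  "increments": [
    {"dp":[0,0,0.1],"rot":[0,0,0],"grip":0.5},
    {"dp":[0,0,0.15],"rot":[0,0,0],"grip":0.5},
    {"dp":[0,0,0.2],"rot":[0,0,0],"grip":0.5},
    {"dp":[0,0,0.2],"rot":[0,0,0],"grip":0.5}
  ]
}}

```text
time: 3.87
position: [0.4604, -0.0373, 0.1021]
eef_rot: [180.0, -0.0, -162.2]
wrist_force: [-2.7, 0.4, 6.9]
opening: 0.0425
grip_force: 2.9
```

{"op": "jog_arm", "data": {
  "increments": [
    {"dp":[0,0,0],"rot":[0,0,3],"grip":0.5},
    {"dp":[0,0,0],"rot":[0,0,6],"grip":0.5},
    {"dp":[0,0,0],"rot":[0,0,9],"grip":0.5},
    {"dp":[0,0,0],"rot":[0,0,12],"grip":0.5},
    {"dp":[0,0,0],"rot":[0,0,15],"grip":0.5},
    {"dp":[0,0,0],"rot":[0,0,18],"grip":0.5},
    {"dp":[0,0,0],"rot":[0,0,21],"grip":0.5},
    {"dp":[0,0,0],"rot":[0,0,24],"grip":0.5},
    {"dp":[0,0,0],"rot":[0,0,27],"grip":0.5},
    {"dp":[0,0,0],"rot":[0,0,30],"grip":0.5}
  ]
}}

```text
time: 4.7
position: [0.4613, -0.0375, 0.1022]
eef_rot: [-180.0, 0.1, 167.6]
wrist_force: [-0.3, -0.4, 3.0]
opening: 0.0425
grip_force: 2.2
```

```bash
python3 look.py top t2; python3 look.py wrist w3
```

```text
4.7 [ 0.46129508 -0.03749533  0.10215782] [-1.79991442e+02  1.22381703e-01  1.67622814e+02] [-13.3   1.5 119.8  -0.   58.6 -91. ] [-0.3 -0.4  3. ] [-0.   -0.02  0.05]
251 ((0.4372578263282776, -0.03281361982226372), 0.03327086567878723) 0.10452039050964246
4.75 [ 0.46130352 -0.03749206  0.1021647 ] [-1.79993808e+02  1.25019603e-01  1.67522636e+02] [-13.3   1.5 119.8  -0.   58.6 -90.9] [-0.4 -0.7  3.2] [-0.01  0.03 -0.04]
12363 ((0.46014973521232605, -0.037044502794742584), 0.04332027956843376) 0.10393688335847895
1359 [ 0.4584768  -0.04120005] [ 0.44923576 -0.04444644] -142.7956955354591 0.12159376249379329
  avg = a.mean(axis, **keepdims_kw)
  ret = um.true_divide(
look.py:12: RuntimeWarning: Degrees of freedom <= 0 for slice
  w,V=np.linalg.eigh(np.cov(q.T)); print(len(q),(q.min(0)+q.max(0))/2,q.mean(0),np.degrees(np.arctan2(V[1,1],V[0,1])),np.median(P[o][:,2]))
  c *= np.true_divide(1, fact)
  c *= np.true_divide(1, fact)
Traceback (most recent call last):
  File "look.py", line 12, in <module>
    w,V=np.linalg.eigh(np.cov(q.T)); print(len(q),(q.min(0)+q.max(0))/2,q.mean(0),np.degrees(np.arctan2(V[1,1],V[0,1])),np.median(P[o][:,2]))
                                                   ~~~~~^^^
ValueError: zero-size array to reduction operation minimum which has no identity
```

{"op": "jog_arm", "data": {
  "increments": [
    {"dp":[-0.1,0,0.05],"rot":[0,0,1.5],"grip":0.5},
    {"dp":[-0.1,0,0.1],"rot":[0,0,3],"grip":0.5},
    {"dp":[-0.1,0,0.1],"rot":[0,0,4.5],"grip":0.5},
    {"dp":[-0.1,0,0.1],"rot":[0,0,6],"grip":0.5},
    {"dp":[-0.1,0,0.1],"rot":[0,0,7.5],"grip":0.5},
    {"dp":[-0.1,0,0.1],"rot":[0,0,9],"grip":0.5},
    {"dp":[-0.1,0,0.1],"rot":[0,0,10],"grip":0.5},
    {"dp":[-0.1,0,0.1],"rot":[0,0,10],"grip":0.5}
  ]
}}

```text
time: 5.47
position: [0.463, -0.0378, 0.1021]
eef_rot: [180.0, 0.2, 157.8]
wrist_force: [-0.4, 0.3, 8.3]
opening: 0.0428
grip_force: 4.0
```

{"op": "jog_arm", "data": {
  "increments": [
    {"dp":[0.1,0,0],"rot":[0,0,1],"grip":0.5},
    {"dp":[0.2,0,0],"rot":[0,0,2],"grip":0.5},
    {"dp":[0.25,0,0],"rot":[0,0,3],"grip":0.5},
    {"dp":[0.25,0,0],"rot":[0,0,4],"grip":0.5},
    {"dp":[0.25,0,0],"rot":[0,0,5],"grip":0.5},
    {"dp":[0.25,0,0],"rot":[0,0,6],"grip":0.5},
    {"dp":[0.25,0,0],"rot":[0,0,7],"grip":0.5},
    {"dp":[0.25,0,0],"rot":[0,0,8],"grip":0.5},
    {"dp":[0.25,0,0],"rot":[0,0,9],"grip":0.5},
    {"dp":[0.25,0,0],"rot":[0,0,10],"grip":0.5}
  ]
}}

```text
time: 6.3
position: [0.4609, -0.037, 0.1021]
eef_rot: [179.9, 0.2, 147.8]
wrist_force: [0.9, -0.6, 7.5]
opening: 0.0427
grip_force: 4.2
```

```bash
python3 look.py wrist w4
```

```text
6.3 [ 0.46089722 -0.03702854  0.10211326] [179.93849072   0.2242271  147.79906722] [-13.3   1.4 119.9  -0.   58.5 -71.1] [ 0.9 -0.6  7.5] [-0.09  0.01  0.09]
12381 ((0.45970097184181213, -0.03632752597332001), 0.04314083606004715) 0.10394840486728218
1360 [ 0.45815131 -0.0383853 ] [ 0.44691013 -0.03981981] -162.65532137749142 0.12160230163152855
```

{"op": "jog_arm", "data": {
  "increments": [
    {"dp":[0,0,0],"rot":[0,0,1],"grip":0.5},
    {"dp":[0.05,0,0],"rot":[0,0,2],"grip":0.5},
    {"dp":[0.1,0,0],"rot":[0,0,3],"grip":0.5},
    {"dp":[0.1,0,0],"rot":[0,0,4],"grip":0.5},
    {"dp":[0.1,0,0],"rot":[0,0,5],"grip":0.5},
    {"dp":[0.1,0,0],"rot":[0,0,6],"grip":0.5},
    {"dp":[0.1,0,0],"rot":[0,0,7],"grip":0.5},
    {"dp":[0.1,0,0],"rot":[0,0,8],"grip":0.5},
    {"dp":[0.1,0,0],"rot":[0,0,8],"grip":0.5}
  ]
}}

```text
time: 7.1
position: [0.4601, -0.0366, 0.1021]
eef_rot: [179.9, 0.2, 139.8]
wrist_force: [0.3, -0.8, 8.0]
opening: 0.0426
grip_force: 3.9
```

{"op": "jog_arm", "data": {
  "increments": [
    {"dp":[0,0,0],"rot":[0,0,1],"grip":0.5},
    {"dp":[0,0,0],"rot":[0,0,2],"grip":0.5},
    {"dp":[0,0,0],"rot":[0,0,3],"grip":0.5},
    {"dp":[0,0,0],"rot":[0,0,4],"grip":0.5},
    {"dp":[0,0,0],"rot":[0,0,5],"grip":0.5},
    {"dp":[0,0,0],"rot":[0,0,6],"grip":0.5},
    {"dp":[0,0,0],"rot":[0,0,7],"grip":0.5},
    {"dp":[0,0,0],"rot":[0,0,8],"grip":0.5},
    {"dp":[0,0,0],"rot":[0,0,8],"grip":0.5}
  ]
}}

```text
time: 7.85
position: [0.4599, -0.0366, 0.1019]
eef_rot: [179.9, 0.2, 131.8]
wrist_force: [0.7, -1.1, 6.7]
opening: 0.0422
grip_force: 3.6
```

```bash
python3 look.py wrist w5
```

```text
7.85 [ 0.45993742 -0.03662768  0.10189165] [179.89286374   0.2025248  131.79707398] [-13.3   1.3 120.   -0.   58.4 -55. ] [ 0.7 -1.1  6.7] [-0.17 -0.11  0.  ]
12360 ((0.4587676227092743, -0.03621240332722664), 0.04319076985120773) 0.10370774210125783
1355 [ 0.45691052 -0.0368255 ] [ 0.44582013 -0.03560501] -178.59550869619184 0.12136061391852672
```

{"op": "jog_arm", "data": {
  "increments": [
    {"dp":[0,0,0],"rot":[0,0,1],"grip":0.5},
    {"dp":[0,0,0],"rot":[0,0,2],"grip":0.5},
    {"dp":[0,0,0],"rot":[0,0,3],"grip":0.5},
    {"dp":[0,0,0],"rot":[0,0,4],"grip":0.5},
    {"dp":[0,0,0],"rot":[0,0,5],"grip":0.5},
    {"dp":[0,0,0],"rot":[0,0,5],"grip":0.5}
  ]
}}

```text
time: 8.4
position: [0.4585, -0.036, 0.1007]
eef_rot: [180.0, 0.0, 126.8]
wrist_force: [-1.5, 0.9, 4.5]
opening: 0.0429
grip_force: 3.1
```

```bash
python3 look.py wrist w6
```

```text
8.4 [ 0.45850542 -0.03599792  0.10070276] [1.79966632e+02 3.22497170e-02 1.26750333e+02] [-13.2   1.4 120.1   0.   58.5 -50. ] [-1.5  0.9  4.5] [ 0.08  0.13 -0.  ]
12094 ((0.45743903517723083, -0.03560739383101463), 0.04318198189139366) 0.10106251546036128
1315 [ 0.45448228 -0.03474832] [ 0.44670304 -0.0340941 ] 176.97741126130683 0.11755497152269812
```

{"op": "jog_arm", "data": {
  "increments": [
    {"dp":[-0.1,0.05,0.05],"rot":[0,0,0.5],"grip":0.5},
    {"dp":[-0.15,0.05,0.1],"rot":[0,0,1],"grip":0.5},
    {"dp":[-0.15,0.05,0.15],"rot":[0,0,1.5],"grip":0.5},
    {"dp":[-0.15,0.05,0.2],"rot":[0,0,2],"grip":0.5},
    {"dp":[-0.15,0.05,0.25],"rot":[0,0,2],"grip":0.5},
    {"dp":[-0.15,0.05,0.3],"rot":[0,0,2],"grip":0.5},
    {"dp":[-0.15,0.05,0.3],"rot":[0,0,2],"grip":0.5}
  ]
}}

```text
time: 9.03
position: [0.4591, -0.0368, 0.097]
eef_rot: [-180.0, -0.0, 124.8]
wrist_force: [-0.6, 0.6, 0.4]
opening: 0.0426
grip_force: 0.0
```

```bash
python3 look.py wrist w7
```

```text
9.0333 [ 0.45911086 -0.03684914  0.09697526] [-1.79972650e+02 -2.67304948e-02  1.24752121e+02] [-13.3   1.9 120.1  -0.   58.1 -48.1] [-0.6  0.6  0.4] [-0.03  0.06  0.01]
11897 ((0.46037542819976807, -0.03635381534695625), 0.043129533529281616) 0.09807694875166947
1280 [ 0.45726987 -0.03561538] [ 0.44554419 -0.03393993] 172.58308589323065 0.11569420247660023
```

{"op": "jog_arm", "data": {
  "increments": [
    {"dp":[0,0,0.2],"rot":[0,0,0],"grip":0.5},
    {"dp":[0,0,0.4],"rot":[0,0,0],"grip":0.5},
    {"dp":[0,0,0.6],"rot":[0,0,0],"grip":0.5},
    {"dp":[0,0,0.8],"rot":[0,0,0],"grip":0.5},
    {"dp":[0,0,1.0],"rot":[0,0,0],"grip":0.5},
    {"dp":[0,0,1.2],"rot":[0,0,0],"grip":0.5},
    {"dp":[0,0,1.4],"rot":[0,0,0],"grip":0.5},
    {"dp":[0,0,1.5],"rot":[0,0,0],"grip":0.5},
    {"dp":[0,0,1.5],"rot":[0,0,0],"grip":0.5}
  ]
}}

```text
time: 9.83
position: [0.4599, -0.0371, 0.0833]
eef_rot: [-180.0, 0.0, 124.8]
wrist_force: [-3.8, 0.1, 9.2]
opening: 0.0427
grip_force: 4.7
```

```bash
python3 look.py wrist w8
```

```text
9.8333 [ 0.45985239 -0.03706782  0.08333054] [-1.79995324e+02  1.56873446e-02  1.24758785e+02] [-13.3   3.3 120.4  -0.   56.3 -48.1] [-3.8  0.1  9.2] [0.07 0.59 0.01]
11413 ((0.4607905447483063, -0.036519382148981094), 0.04329058900475502) 0.08528182552241848
1308 [ 0.45804339 -0.03593016] [ 0.44656725 -0.03411047] 172.7825522272824 0.10288922648445441
```

{"op": "jog_arm", "data": {
  "increments": [
    {"dp":[0,0,0.1],"rot":[0,0,2],"grip":0.5},
    {"dp":[0,0,0.15],"rot":[0,0,5],"grip":0.5},
    {"dp":[0,0,0.15],"rot":[0,0,8],"grip":0.5},
    {"dp":[0,0,0.15],"rot":[0,0,11],"grip":0.5},
    {"dp":[0,0,0.15],"rot":[0,0,14],"grip":0.5},
    {"dp":[0,0,0.15],"rot":[0,0,17],"grip":0.5},
    {"dp":[0,0,0.15],"rot":[0,0,20],"grip":0.5},
    {"dp":[0,0,0.15],"rot":[0,0,20],"grip":0.5}
  ]
}}

```text
time: 10.55
position: [0.4611, -0.0373, 0.0831]
eef_rot: [179.9, 0.1, 104.7]
wrist_force: [-3.2, -0.5, 13.2]
opening: 0.0431
grip_force: 6.7
```

```bash
python3 look.py wrist w9
```

```text
10.55 [ 0.46113049 -0.03733094  0.08312226] [1.79864377e+02 9.04225112e-02 1.04673416e+02] [-13.3   3.3 120.4  -0.   56.1 -28. ] [-3.2 -0.5 13.2] [-0.02  0.58 -0.05]
11477 ((0.4618861675262451, -0.03713427111506462), 0.04311076179146767) 0.0850933681291266
1299 [ 0.45818153 -0.03580753] [ 0.44868145 -0.02990104] 153.05284910885908 0.10263237610282656
```

{"op": "jog_arm", "data": {
  "increments": [
    {"dp":[0,-0.05,0.05],"rot":[0,0,3],"grip":0.5},
    {"dp":[0,-0.1,0.05],"rot":[0,0,6],"grip":0.5},
    {"dp":[0,-0.1,0.05],"rot":[0,0,9],"grip":0.5},
    {"dp":[0,-0.1,0.05],"rot":[0,0,12],"grip":0.5},
    {"dp":[0,-0.1,0.05],"rot":[0,0,15],"grip":0.5},
    {"dp":[0,-0.1,0.05],"rot":[0,0,18],"grip":0.5},
    {"dp":[0,-0.1,0.05],"rot":[0,0,21],"grip":0.5},
    {"dp":[0,-0.1,0.05],"rot":[0,0,24],"grip":0.5},
    {"dp":[0,-0.1,0.05],"rot":[0,0,27],"grip":0.5},
    {"dp":[0,-0.1,0.05],"rot":[0,0,30],"grip":0.5}
  ]
}}

```text
time: 11.43
position: [0.4611, -0.0373, 0.0831]
eef_rot: [179.7, -0.1, 74.6]
wrist_force: [-2.4, 2.1, 14.3]
opening: 0.043
grip_force: 7.1
```

{"op": "jog_arm", "data": {
  "increments": [
    {"dp":[0,0,0],"rot":[0,0,3],"grip":0.5},
    {"dp":[0,0,0],"rot":[0,0,6],"grip":0.5},
    {"dp":[0,0,0],"rot":[0,0,9],"grip":0.5},
    {"dp":[0,0,0],"rot":[0,0,12],"grip":0.5},
    {"dp":[0,0,0],"rot":[0,0,15],"grip":0.5},
    {"dp":[0,0,0],"rot":[0,0,18],"grip":0.5},
    {"dp":[0,0,0],"rot":[0,0,20],"grip":0.5}
  ]
}}

```text
time: 12.02
position: [0.4614, -0.0371, 0.0832]
eef_rot: [179.7, -0.2, 54.6]
wrist_force: [-0.4, 2.8, 14.5]
opening: 0.0426
grip_force: 6.8
```

```bash
python3 look.py wrist w10
```

```text
12.0167 [ 0.4614209  -0.03709077  0.08315575] [179.74628638  -0.19839511  54.61674541] [-1.340e+01  3.300e+00  1.204e+02  1.000e-01  5.600e+01  2.200e+01] [-0.4  2.8 14.5] [0.54 0.28 0.1 ]
11498 ((0.4612719416618347, -0.03788347169756889), 0.043186768889427185) 0.0851346811247259
1293 [ 0.45967143 -0.03519976] [ 0.45839009 -0.02359186] 103.15300045546657 0.10263710647614989
```

{"op": "jog_arm", "data": {
  "increments": [
    {"dp":[0,0,0],"rot":[0,0,3],"grip":0.5},
    {"dp":[0,0,0],"rot":[0,0,6],"grip":0.5},
    {"dp":[0,0,0],"rot":[0,0,9],"grip":0.5},
    {"dp":[0,0,0],"rot":[0,0,12],"grip":0.5},
    {"dp":[0,0,0],"rot":[0,0,15],"grip":0.5},
    {"dp":[0,0,0],"rot":[0,0,18],"grip":0.5},
    {"dp":[0,0,0],"rot":[0,0,21],"grip":0.5},
    {"dp":[0,0,0],"rot":[0,0,24],"grip":0.5},
    {"dp":[0,0,0],"rot":[0,0,27],"grip":0.5},
    {"dp":[0,0,0],"rot":[0,0,28],"grip":0.5}
  ]
}}

```text
time: 12.9
position: [0.4617, -0.0371, 0.0831]
eef_rot: [179.8, -0.3, 26.6]
wrist_force: [-0.3, 3.1, 12.5]
opening: 0.0425
grip_force: 6.3
```

```bash
python3 look.py wrist w11
```

```text
12.9 [ 0.46174202 -0.0371287   0.08311687] [179.84008137  -0.33542412  26.62357049] [-1.340e+01  3.300e+00  1.204e+02  1.000e-01  5.590e+01  5.000e+01] [-0.3  3.1 12.5] [0.51 0.09 0.14]
11493 ((0.4606614112854004, -0.038217317312955856), 0.04321110621094704) 0.08510452074534411
1301 [ 0.461611   -0.03464365] [ 0.46504138 -0.02430883] 75.25818505112667 0.10265064527833716
```

Turned about 97° in the channel. Now I let it rise slowly.

{"op": "jog_arm", "data": {
  "increments": [
    {"dp":[0,0,-0.2],"rot":[0,0,0],"grip":0.5},
    {"dp":[0,0,-0.4],"rot":[0,0,0],"grip":0.5},
    {"dp":[0,0,-0.6],"rot":[0,0,-1],"grip":0.5},
    {"dp":[0,0,-0.8],"rot":[0,0,-2],"grip":0.5},
    {"dp":[0,0,-1.0],"rot":[0,0,-3],"grip":0.5},
    {"dp":[0,0,-1.2],"rot":[0,0,-5],"grip":0.5},
    {"dp":[0,0,-1.4],"rot":[0,0,-7],"grip":0.5},
    {"dp":[0,0,-1.6],"rot":[0,0,-8],"grip":0.5},
    {"dp":[0,0,-1.6],"rot":[0,0,-8],"grip":0.5}
  ]
}}

```text
time: 13.7
position: [0.4585, -0.0372, 0.0962]
eef_rot: [180.0, -0.0, 34.8]
wrist_force: [1.6, -1.4, -0.4]
opening: 0.0427
grip_force: 0.7
```

```bash
python3 look.py wrist w12
```

```text
13.7 [ 0.45846961 -0.03720648  0.09616608] [ 1.79985828e+02 -6.20889366e-03  3.47633819e+01] [-13.4   1.8 120.2  -0.   57.9  41.8] [ 1.6 -1.4 -0.4] [-0.04 -0.22  0.06]
11760 ((0.4602247178554535, -0.037867795675992966), 0.04312126711010933) 0.0935994405526035
1285 [ 0.46041363 -0.03651545] [ 0.4633532  -0.02507151] 77.68813978268706 0.11124914100963057
```

Lid at 93.6 mm, so it is locked. I'm withdrawing upward.

{"op": "jog_arm", "data": {
  "increments": [
    {"dp":[0,0,-0.5],"rot":[0,0,0],"grip":0.5},
    {"dp":[0,0,-1.5],"rot":[0,0,0],"grip":0.5},
    {"dp":[0,0,-3],"rot":[0,0,0],"grip":0.5},
    {"dp":[0,0,-6],"rot":[0,0,0],"grip":0.5},
    {"dp":[0,0,-9],"rot":[0,0,0],"grip":0.5},
    {"dp":[0,0,-12],"rot":[0,0,0],"grip":0.5},
    {"dp":[0,0,-12],"rot":[0,0,0],"grip":0.5},
    {"dp":[0,0,-12],"rot":[0,0,0],"grip":0.5}
  ]
}}

```text
time: 14.42
position: [0.4598, -0.0375, 0.2195]
eef_rot: [179.8, -0.2, 34.7]
wrist_force: [0.1, 0.7, -0.4]
opening: 0.0427
grip_force: 0.0
```

```bash
python3 look.py wrist w13
```

```text
14.4167 [ 0.45981699 -0.03746242  0.21946615] [179.77963109  -0.19121939  34.74134385] [-13.4  -7.8 114.6  -0.   72.8  41.9] [ 0.1  0.7 -0.4] [0.01 0.04 0.04]
5122 ((0.4604894518852234, -0.03800240159034729), 0.04303006827831268) 0.09357378870429658
503 [ 0.46083592 -0.03803673] [ 0.46155016 -0.03577694] 79.19812649305936 0.11123059600028329
```

View pics/w13.png

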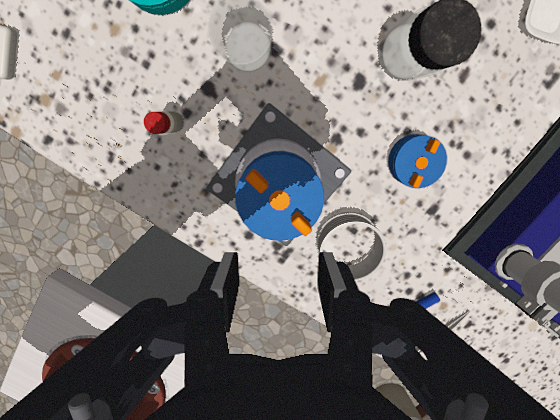

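The lid at (280,195) sits level on the jar at 93.6 mm and the gripper is clear of it. The vial (160,122), beaker (247,40) and sieve (350,243) are still standing in place.

```bash
python3 -c "
from workcell import manip; print(manip.hand_in())"
```

```text
the job is handed in; nothing more can be done
None
```

The lid is locked at 93.6 mm and centred on the jar. The gripper is clear, the beaker, vial and sieve stand in place, and the job is handed in at about 14.5 s; no verdict came back.

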